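# Load the sample carrier with the closed bottles

### The arm

A 6-joint arm with a two-finger parallel gripper is mounted at the origin on the work surface. World frame = base frame: x ahead of the robot, y to its left, z up, the work surface at z = 0. Lengths are in m, angles in rad, forces in N, time in s.
With the tool pointing down it reaches from about 0.35 to 0.775 m from the base axis. Payload 7.3 kg.
Tool frame: the origin (TCP) lies midway between the tips of the shut fingers; the grasp point (between the pads) lies 19 mm behind it (robot.grip_depth is the z of the grasp point in the tool frame, in m); z points along the fingers, y is the line along which they close (so a half turn about z gives the same grasp; the last joint's range is limited). The gripper opens to 92 mm and grips with 3 to 60 N. Pads are 19 mm wide; open, the fingers measure 130 mm over their backs; the gripper's body (75 mm by 190 mm) begins 47 mm behind the grasp point.
Start: joints at [-1.343, 0.342, 1.524, -0, 1.275, -0.146], TCP at [0.192, -0.489, 0.206] pointing down, gripper open.
Joint ranges: [-2.53, 2.53], [-0.77, 2.02], [0.04, 2.7], [-1, 4.14], [0.28, 2.66], [-3.11, 3.11]. Speed limits (rad/s): [2.57, 2.57, 3.14, 3.14, 3.14, 3.14].

### API

Orientations are given as [roll, pitch, yaw] about the fixed x, y, z axes, in that order (R = Rz(yaw) Ry(pitch) Rx(roll)).
In Python, from cell import robot, viewer gives the robot as it stands.
- The arm moves only by the tool step_arm, never from a script. Its argument "increments" is a list of rows, each an object with "delta_pos": the shift along the tool's x, y, z in cm, a list of three; "dr": the turn, a rotation vector about the tool's x, y, z in degrees, a list of three; "fingers": the closure, from -1 (fully open) to 1 (shut), so that 0 is half open. In form: [{"delta_pos": [tx, ty, tz], "dr": [wx, wy, wz], "fingers": fingers}, ...]. A call has exactly 5 rows; each row is the pose to reach, as a shift and turn from the pose commanded when the call began, along the tool's axes at that moment; what a row does not reach only later rows make up. A row lasts 1/8 s, in which the tool goes at most 62.5 mm and 10.7 degrees, less where a joint would pass 70% of its speed; a pose out of reach is approached as far as the arm can. A call with a gripper value outside its range is refused whole. The fingers move at their own pace and stop on an object; "newtons" is the grip in N (left out, the last holds). Time passes only in rows, so rows that repeat a pose let the fingers close, or fill a call up. It gives the time, the measured TCP pose, the force, the opening and the grip force at its end, in the units of the state.
- robot.observe(): the state, without advancing time (a new reading comes with each control period).
- viewer.read_camera(name): name is "scene" or "top" or "wrist"; returns the picture (400x640x3 uint8, red, green, blue); there is no depth.
- viewer.camera_params(name): a dict with "K" (3x3 intrinsics, pixels), "k1" (the pictures are not rectified: a ray, as slopes to the right and down, at radius r is drawn at 1 + k1 r^2 times it, then the intrinsics apply), "T" (4x4, takes a point from camera to world coordinates). Camera axes: x right, y down, z forward; pixel columns grow to the right and rows downward; lengths in m; the calibration is good to about 2 mm. A picture is of the moment at which its call begins: read the wrist's pose just before it. camera_params takes no time and is no camera call; for the wrist camera it gives the pose at the moment of the call.
- robot.hand_in(): hands the job in; it is judged then, once.
The state is a dict: "time": time; "qpos": joint angles; "qvel": joint speeds; "joint_efforts": joint torques, N m; "tool_pos": TCP position; "tool_rot": TCP orientation; "contact_force": force on the tool from outside, world axes, zero at the start; "torque": the same for the moment, N m; "opening": finger opening in m; "grip_force": force on a finger pad.
Only numpy, scipy, OpenCV 4.12 (cv2) and the standard library are available. Lean on these libraries where they do the work, as an engineer would, in place of code of your own. Each camera call takes 0.05 s, during which the arm holds its last target. There are 200 camera calls.

### The job

Gather the three closed amber sample bottles (the ones with a screw cap) into the grey carrier: set each one down gently, without dropping it, upright and fully seated in the white well that matches its size, the smallest bottle in the narrowest well, the medium one in the middle-sized well and the largest in the widest. Leave the two open bottles without caps and the beaker standing where they are, and tip nothing over.

Things in the scene. Friction and masses are not known exactly. Their poses are not given: they have to be found in the camera images.
- bottle_large_mid (a point): The large closed sample bottle: a loose round amber glass bottle standing upright with its white screw cap on and a blank paper label. Body 56 mm in diameter, straight-sided from its underside up to 53 mm, then a shoulder; cap 45 mm in diameter; 84 mm tall overall. This point is on its axis half-way up, 42 mm above its underside; z is up along the axis.
- bottle_medium_mid (a point): The medium closed sample bottle: a loose round amber glass bottle standing upright with its white screw cap on and a blank paper label. Body 42 mm in diameter, straight-sided from its underside up to 48 mm, then a shoulder; cap 35 mm in diameter; 77 mm tall overall. This point is on its axis half-way up, 38.5 mm above its underside; z is up along the axis.
- bottle_small_mid (a point): The small closed sample bottle: a loose round amber glass bottle standing upright with its white screw cap on and a blank paper label. Body 30 mm in diameter, straight-sided from its underside up to 46 mm, then a shoulder; cap 27 mm in diameter; 70 mm tall overall. This point is on its axis half-way up, 35 mm above its underside; z is up along the axis.
- open_large_mid (a point): The large open bottle, a look-alike: the same amber glass, label and body (56 mm in diameter) as the large closed bottle, but with no cap, so its bare glass neck and open mouth show; 82 mm tall, loose. This point is on its axis, 42 mm above its underside. It does not belong in the carrier.
- open_medium_mid (a point): The medium open bottle, a look-alike: the same amber glass, label and body (42 mm in diameter) as the medium closed bottle, but with no cap, so its bare glass neck and open mouth show; 75 mm tall, loose. This point is on its axis, 38.5 mm above its underside. It does not belong in the carrier.
- beaker_mid (a point): A bystander: small empty clear glass beaker, loose, 60 mm in diameter at the rim, 65 mm tall. This point is on its axis half-way up.
- well_large_floor (a point): The well with the widest round bore (72 mm) for the large bottle: one of three white 84 mm square blocks in a row, any order, 88 mm apart, in the low grey carrier tray (102 x 276 mm, walls 12 mm high, 16 mm end lugs, fixed). Bore 11 mm deep, chamfered. This point: centre of the bore's floor, 3 mm above the bench (block top: 14 mm). z up, y along the row.
- well_medium_floor (a point): The well with the middle-sized round bore (58 mm) for the medium bottle: one of three white 84 mm square blocks in a row, any order, 88 mm apart, in the low grey carrier tray (102 x 276 mm, walls 12 mm high, 16 mm end lugs, fixed). Bore 11 mm deep, chamfered. This point: centre of the bore's floor, 3 mm above the bench (block top: 14 mm). z up, y along the row.
- well_small_floor (a point): The well with the narrowest round bore (46 mm) for the small bottle: one of three white 84 mm square blocks in a row, any order, 88 mm apart, in the low grey carrier tray (102 x 276 mm, walls 12 mm high, 16 mm end lugs, fixed). Bore 11 mm deep, chamfered. This point: centre of the bore's floor, 3 mm above the bench (block top: 14 mm). z up, y along the row.
Mind the look-alikes: they are no part of the job. Leave any blue or yellow look-alike of the part that bears open_large_mid alone.

How it is judged:
By the outcome, as a careful person would: the job done as asked, in the order asked, and still so for the second after the job is handed in, with the robot touching nothing.
It also fails if it takes over 120 s, if anything falls off the work surface, if the arm or the gripper's body presses on something with over 40 N, if the wrist force passes 120 N, or if a joint passes its speed limit or range.

## Working session

There is one attempt and no reset: what is moved stays moved. The work goes in short steps, Python scripts to look and compute and a tool call to move; the robot and the scene stay as the last step left them, time stands still between calls to the robot, and variables do not carry over. Pictures are saved under pics/ and viewed, at most 14 in all, crops included, and the job is handed in when it is done.

Besides the shell and the picture viewer there is one more tool, called after "Request:" in YAML: its name, and indented under it one key for each argument. step_arm: Moves the arm, as the interface text tells. Its arguments: {"type":"object","properties":{"increments":{"type":"array"},"newtons":{"type":"number"}},"required":["increments"]}

```bash
mkdir -p pics; ls
python3 - <<'E'
from cell import robot, viewer
import cv2
print(robot.observe())
for n in("top","scene"):
    im=viewer.read_camera(n); cv2.imwrite(f"pics/{n}0.png",im[:,:,::-1]); print(n,viewer.camera_params(n))
E
```

```text
pics
{'time': 0.0, 'qpos': array([-1.34298256e+00,  3.42744461e-01,  1.52502418e+00, -3.66864967e-06,
        1.27540809e+00, -1.46035900e-01]), 'qvel': array([ 1.04937495e-03,  2.25571091e-04, -9.70541124e-04,  7.62289080e-05,
       -8.43161450e-04, -5.39993044e-04]), 'joint_efforts': array([-1.09617954e-04, -4.31239200e+01, -2.44225895e+01,  7.18197436e-02,
        5.60576341e-02, -1.19292654e-04]), 'tool_pos': array([ 0.19163103, -0.48829653,  0.20503122]), 'tool_rot': array([-3.14002493e+00, -2.27039528e-04,  3.73850556e-01]), 'contact_force': array([ 0.92659716, -0.39817172,  0.21221223]), 'torque': array([-0.00150564,  0.02545109, -0.01998545]), 'grip_force': 0.0, 'opening': 0.09171612957656357}
top {'K': array([[493.5202559 ,   0.        , 316.48901613],
       [  0.        , 493.5202559 , 197.26337513],
       [  0.        ,   0.        ,   1.        ]]), 'k1': -0.1497991847308439, 'T': array([[ 0.01767943, -0.99374119,  0.11029905,  0.4052851 ],
       [-0.99984118, -0.01732366,  0.00418308, -0.04651577],
       [-0.00224611, -0.11035549, -0.99388964,  1.39746748],
       [ 0.        ,  0.        ,  0.        ,  1.        ]])}
scene {'K': array([[449.97587065,   0.        , 319.21623807],
       [  0.        , 449.97587065, 201.17351717],
       [  0.        ,   0.        ,   1.        ]]), 'k1': -0.044269939100966466, 'T': array([[ 0.27570217,  0.60908296, -0.74364391,  1.36730237],
       [ 0.96112303, -0.18690218,  0.20324886, -0.2786966 ],
       [-0.01519325, -0.77076944, -0.636933  ,  0.76518015],
       [ 0.        ,  0.        ,  0.        ,  1.        ]])}
```

View pics/top0.png

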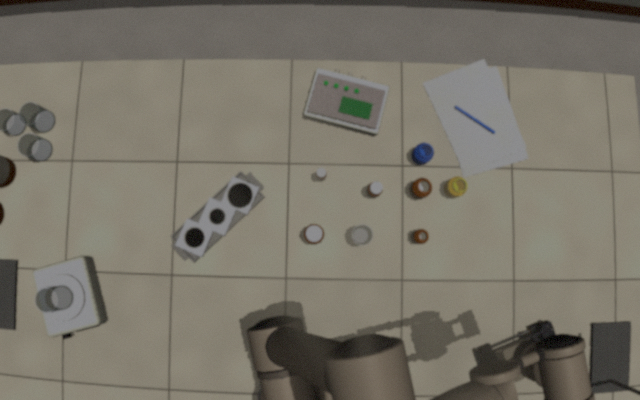

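View pics/scene0.png

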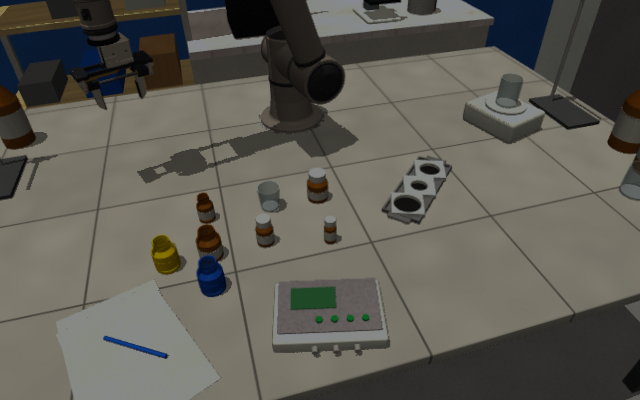

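The top view shows the closed bottles' caps at (314,233) large, (375,189) medium and (320,174) small, with the beaker at (360,235). The open bottles are at (421,188) and (420,237). The wells are large (240,195), small (217,216) and medium (194,238).

```bash
cat > h.py <<'E'
import numpy as np, cv2
from cell import robot, viewer
from scipy.spatial.transform import Rotation as R
def ray(p,uv):
    K=p["K"]; d=np.array([(uv[0]-K[0,2])/K[0,0],(uv[1]-K[1,2])/K[1,1]]); s=d.copy()
    for _ in range(20): s=d/(1+p["k1"]*(s@s))
    return p["T"][:3,:3]@np.array([*s,1.])
def at(p,uv,z):
    r=ray(p,uv); o=p["T"][:3,3]; return o+r*(z-o[2])/r[2]
def blob(g,uv,mask,w=18):
    "centroid of the connected component of mask nearest to uv"
    u,v=uv; m=mask[v-w:v+w+1,u-w:u+w+1].astype('uint8')
    n,l,s,c=cv2.connectedComponentsWithStats(m)
    k=min(range(1,n),key=lambda i:np.hypot(*(c[i]-w))+(0 if s[i,4]>15 else 99))
    return c[k]+[u-w,v-w], s[k,4]
E
python3 - <<'E'
from h import *
p=viewer.camera_params("top"); im=viewer.read_camera("top"); g=im.astype(int)
hsv=cv2.cvtColor(im,cv2.COLOR_RGB2HSV)
dark=g.sum(2)<150
whit=(hsv[...,1]<40)&(g.sum(2)>390)
amber=(g[...,0]-g[...,2]>60)
for n,uv,z,m in [("L",(314,233),.084,whit),("M",(375,189),.077,whit),("S",(320,174),.07,whit),
  ("wL",(240,195),.008,dark),("wS",(217,216),.008,dark),("wM",(194,238),.008,dark)]:
    print(n,g[uv[1],uv[0]],end=' ')
    try:
        c,a=blob(g,uv,m); print(c.round(1),a,at(p,c,z).round(4))
    except Exception as e: print(e, at(p,uv,z))
for n,uv,z in [("oM",(421,237),.075),("oL",(422,188),.08),("beak",(360,235),.05),("blue",(423,153),.08),("yel",(457,186),.08)]: print(n,at(p,uv,z).round(3))
cv2.imwrite("pics/t1.png",cv2.resize(im[140:270,165:445,::-1],None,fx=2.85,fy=2.85,interpolation=cv2.INTER_CUBIC))
E
```

```text
L [139 140 141] [313.6 233.1] 163 [ 0.455 -0.035  0.084]
M [139 139 140] [375.4 189.7] 803 [ 0.5751 -0.1998  0.077 ]
S [136 134 135] [321.3 170.6] 69 [ 0.6259 -0.0528  0.07  ]
wL [35 30 31] [239.8 194.7] 382 [0.563  0.1778 0.008 ]
wS [30 32 30] [216.7 216.1] 133 [0.5008 0.2417 0.008 ]
wM [22 19 18] [194.1 237.2] 243 [0.4393 0.3047 0.008 ]
oM [ 0.449 -0.324  0.075]
oL [ 0.582 -0.326  0.08 ]
beak [ 0.453 -0.161  0.05 ]
blue [ 0.678 -0.33   0.08 ]
yel [ 0.589 -0.423  0.08 ]
```

View pics/t1.png

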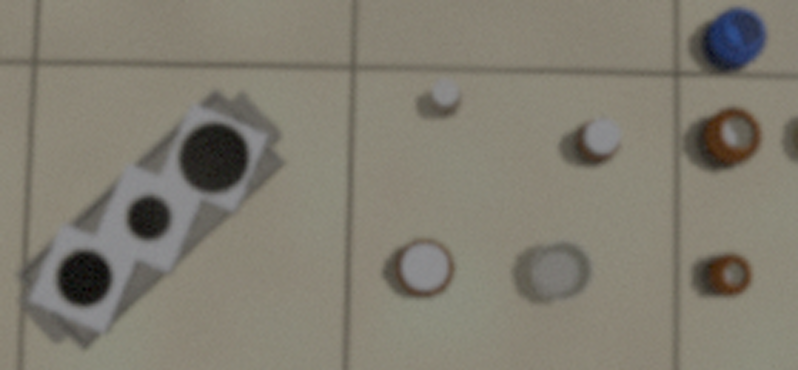

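Request:
step_arm:
  increments:
    - {"delta_pos":[5,-2.4,-0.8],"dr":[0,0,-10],"fingers":-1}
    - {"delta_pos":[10,-4.8,-1.6],"dr":[0,0,-20],"fingers":-1}
    - {"delta_pos":[15,-7.2,-2.4],"dr":[0,0,-30],"fingers":-1}
    - {"delta_pos":[20,-9.6,-3.2],"dr":[0,0,-40],"fingers":-1}
    - {"delta_pos":[25,-12,-4],"dr":[0,0,-50],"fingers":-1}

```text
time: 0.78
tool_pos: [0.3815, -0.2842, 0.2459]
tool_rot: [-3.142, 0.0, 1.252]
contact_force: [0.2, -1.4, 0.5]
opening: 0.0921
grip_force: 0.0
```

```bash
cat >> h.py <<'E'
def delta(xyz,yaw=None):
    s=robot.observe(); M=R.from_euler('xyz',s["tool_rot"])
    d=M.inv().apply(np.array(xyz)-s["tool_pos"])*100
    print("pos",s["tool_pos"].round(4),"rot",s["tool_rot"].round(4),"t",s["time"],"F",s["contact_force"].round(1),"open",s["opening"],"grip",s["grip_force"])
    print("delta cm",d.round(2))
    if yaw is not None: print("dr deg",np.degrees((M.inv()*R.from_euler('xyz',[np.pi,0,yaw])).as_rotvec()).round(2))
E
python3 -c "
from h import *
delta([.56,-.11,.23],2.346)
p=viewer.camera_params('wrist');s=robot.observe();M=R.from_euler('xyz',s['tool_rot']).as_matrix()
print(M.T@p['T'][:3,:3],M.T@(p['T'][:3,3]-s['tool_pos']),p['K'],p['k1'])"
```

```text
pos [ 0.3815 -0.2842  0.2459] rot [-3.1416  0.      1.252 ] t 0.775 F [ 0.2 -1.4  0.5] open 0.09205564180780205 grip 0.0
delta cm [22.14 11.48  1.59]
dr deg [ -0.     0.   -62.68]
[[-2.64903239e-04 -9.62778460e-01 -2.70291633e-01]
 [ 9.99998714e-01  1.72416904e-04 -1.59421205e-03]
 [ 1.58147587e-03 -2.70291708e-01  9.62777176e-01]] [ 7.24236546e-02 -7.45106657e-05 -1.78945857e-01] [[332.76281975   0.         321.14696408]
 [  0.         332.76281975 202.25949105]
 [  0.           0.           1.        ]] 0.001463248257861622
```

Request:
step_arm:
  increments:
    - {"delta_pos":[4,2,0],"dr":[0,0,-10],"fingers":-1}
    - {"delta_pos":[8,4,0],"dr":[0,0,-20],"fingers":-1}
    - {"delta_pos":[12,6,0],"dr":[0,0,-30],"fingers":-1}
    - {"delta_pos":[16,8,0],"dr":[0,0,-40],"fingers":-1}
    - {"delta_pos":[22,11.5,0],"dr":[0,0,-50],"fingers":-1}

```text
time: 1.4
tool_pos: [0.5551, -0.1178, 0.2458]
tool_rot: [-3.141, 0.0, 2.124]
contact_force: [0.7, -0.8, 0.3]
opening: 0.0917
grip_force: 0.0
```

Request:
step_arm:
  increments:
    - {"delta_pos":[0,0,0],"dr":[0,0,-8],"fingers":-1}
    - {"delta_pos":[0,0,0],"dr":[0,0,-12.7],"fingers":-1}
    - {"delta_pos":[0,0,0],"dr":[0,0,-12.7],"fingers":-1}
    - {"delta_pos":[0,0,0],"dr":[0,0,-12.7],"fingers":-1}
    - {"delta_pos":[0,0,0],"dr":[0,0,-12.7],"fingers":-1}

```text
time: 2.02
tool_pos: [0.5544, -0.1186, 0.2457]
tool_rot: [-3.142, 0.0, 2.34]
contact_force: [0.2, -0.5, 0.6]
opening: 0.0916
grip_force: 0.0
```

```bash
python3 -c "
from h import *
delta([.617,-.0515,.23],2.346)
p=viewer.camera_params('wrist'); im=viewer.read_camera('wrist'); np.save('w1.npy',p)
cv2.imwrite('pics/w1.png',im[:,:,::-1])
def proj(X):
    c=np.linalg.inv(p['T'])@[*X,1]; x=c[:2]/c[2]; x=x*(1+p['k1']*x@x); return p['K'][:2,:2]@x+p['K'][:2,2]
for X in [(.617,-.0515,.07),(.58,-.199,.077),(.455,-.035,.084),(.563,.178,.014)]: print(proj(X).round(1))
"
```

```text
pos [ 0.5544 -0.1186  0.2457] rot [-3.1416  0.      2.3395] t 2.025 F [ 0.2 -0.5  0.6] open 0.09163479624831072 grip 0.0
delta cm [0.47 9.17 1.57]
dr deg [-0.    0.   -0.37]
[406.5 174.5]
[288.5 246. ]
[307.6  46.8]
[518.8 -20.4]
```

View pics/w1.png

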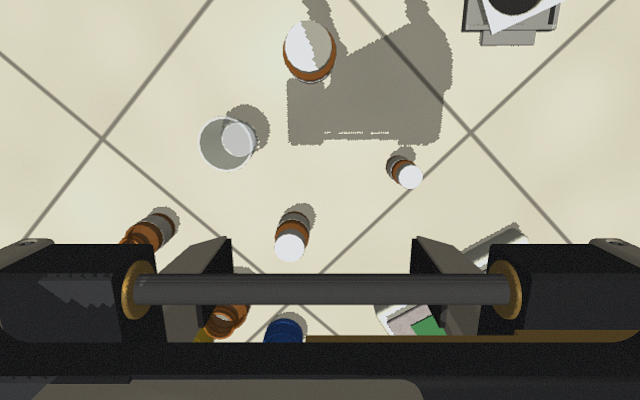

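Caps show at (410,176) small, (290,248) medium, (308,46) large, a few pixels from prediction.

```bash
python3 -c "
from h import *
p=np.load('w1.npy',allow_pickle=True).item()
im=cv2.imread('pics/w1.png'); 
hs=cv2.cvtColor(im,cv2.COLOR_BGR2HSV); m=(hs[...,1]<20)&(hs[...,2]>190)
for n,uv,z in [('S',(410,176),.07),('M',(290,248),.077)]:
    c,a=blob(None,uv,m,24); print(n,c,a,at(p,c,z).round(4),at(p,uv,z).round(4))
print(at(p,(309,46.5),.084))
delta([.619,-.0505,.1],2.346)
"
```

```text
S [410.43537415 176.76417234] 441 [ 0.6219 -0.0502  0.07  ] [ 0.6209 -0.05    0.07  ]
M [288.77327327 247.91141141] 666 [ 0.5818 -0.2005  0.077 ] [ 0.5829 -0.1996  0.077 ]
[ 0.45572227 -0.03388467  0.084     ]
pos [ 0.5544 -0.1186  0.2458] rot [3.1416e+00 1.0000e-04 2.3397e+00] t 2.075 F [0.4 0.8 0. ] open 0.09187947844033027 grip 0.0
delta cm [ 0.41  9.38 14.58]
dr deg [ 0.    0.01 -0.36]
```

Request:
step_arm:
  increments:
    - {"delta_pos":[0.2,5,0],"dr":[0,0,0],"fingers":-1}
    - {"delta_pos":[0.3,9.4,0],"dr":[0,0,0],"fingers":-1}
    - {"delta_pos":[0.3,9.4,5],"dr":[0,0,0],"fingers":-1}
    - {"delta_pos":[0.3,9.4,10],"dr":[0,0,0],"fingers":-1}
    - {"delta_pos":[0.3,9.4,14.5],"dr":[0,0,0],"fingers":-1}

```text
time: 2.7
tool_pos: [0.6196, -0.0508, 0.099]
tool_rot: [-3.141, -0.0, 2.34]
contact_force: [0.7, -0.0, -0.3]
opening: 0.0917
grip_force: 0.0
```

Request:
step_arm:
  increments:
    - {"delta_pos":[0,0,3],"dr":[0,0,0],"fingers":-1}
    - {"delta_pos":[0,0,6],"dr":[0,0,0],"fingers":-1}
    - {"delta_pos":[0,0,8.4],"dr":[0,0,0],"fingers":-1}
    - {"delta_pos":[0,0,8.4],"dr":[0,0,0],"fingers":-1}
    - {"delta_pos":[0,0,8.4],"dr":[0,0,0],"fingers":-1}

```text
time: 3.32
tool_pos: [0.6206, -0.0511, 0.0177]
tool_rot: [3.141, 0.001, 2.34]
contact_force: [0.4, 0.0, 1.1]
opening: 0.0918
grip_force: 0.0
```

Request:
step_arm:
  increments:
    - {"delta_pos":[0,0,0],"dr":[0,0,0],"fingers":-0.2}
    - {"delta_pos":[0,0,0],"dr":[0,0,0],"fingers":0.1}
    - {"delta_pos":[0,0,0],"dr":[0,0,0],"fingers":0.3}
    - {"delta_pos":[0,0,0],"dr":[0,0,0],"fingers":0.5}
    - {"delta_pos":[0,0,0],"dr":[0,0,0],"fingers":0.7}
  newtons: 15

```text
time: 3.95
tool_pos: [0.6199, -0.0509, 0.0168]
tool_rot: [-3.142, 0.0, 2.341]
contact_force: [-0.5, 0.1, 0.3]
opening: 0.0465
grip_force: 0.0
```

Request:
step_arm:
  increments:
    - {"delta_pos":[0,0,0],"dr":[0,0,0],"fingers":1}
    - {"delta_pos":[0,0,0],"dr":[0,0,0],"fingers":1}
    - {"delta_pos":[0,0,0],"dr":[0,0,0],"fingers":1}
    - {"delta_pos":[0,0,0],"dr":[0,0,0],"fingers":1}
    - {"delta_pos":[0,0,0],"dr":[0,0,0],"fingers":1}

```text
time: 4.58
tool_pos: [0.6199, -0.0509, 0.0167]
tool_rot: [-3.142, 0.0, 2.341]
contact_force: [-0.4, 0.5, 0.5]
opening: 0.0291
grip_force: 14.9
```

```bash
python3 -c "
from h import *
delta([.5008,.2417,.14],2.346)
p=viewer.camera_params('wrist'); im=viewer.read_camera('wrist')
cv2.imwrite('pics/w2.png',im[:,:,::-1])"
```

```text
pos [ 0.6199 -0.0509  0.0167] rot [-3.1416e+00  1.0000e-04  2.3408e+00] t 4.575 F [-0.4  0.5  0.5] open 0.029107212836645996 grip 14.902864086034242
delta cm [ 29.3   11.81 -12.33]
dr deg [-0.    0.01 -0.3 ]
```

View pics/w2.png

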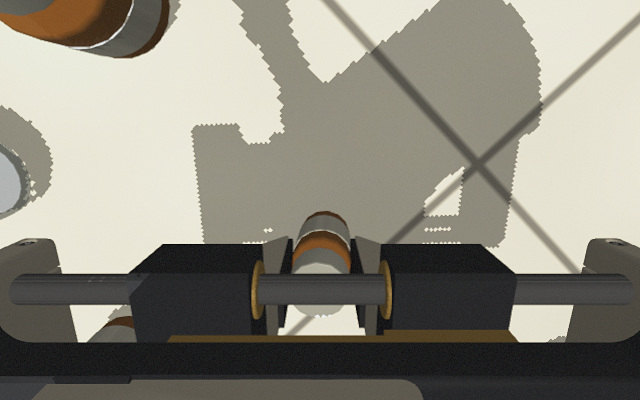

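The small bottle is held between the pads (320,260). I'll lift it, carry it part-way and look at the wells.

Request:
step_arm:
  increments:
    - {"delta_pos":[0,0,-1],"dr":[0,0,0],"fingers":1}
    - {"delta_pos":[0,0,-3.5],"dr":[0,0,0],"fingers":1}
    - {"delta_pos":[0,0,-6.5],"dr":[0,0,0],"fingers":1}
    - {"delta_pos":[0,0,-9.5],"dr":[0,0,0],"fingers":1}
    - {"delta_pos":[0,0,-12.3],"dr":[0,0,0],"fingers":1}

```text
time: 5.25
tool_pos: [0.6199, -0.0509, 0.1416]
tool_rot: [3.141, 0.001, 2.341]
contact_force: [-0.3, -1.2, -1.3]
opening: 0.0291
grip_force: 14.9
```

Request:
step_arm:
  increments:
    - {"delta_pos":[3,1.8,0],"dr":[0,0,0],"fingers":1}
    - {"delta_pos":[7,4,0],"dr":[0,0,0],"fingers":1}
    - {"delta_pos":[11,7,0],"dr":[0,0,0],"fingers":1}
    - {"delta_pos":[15,10,0],"dr":[0,0,0],"fingers":1}
    - {"delta_pos":[18,11.8,0],"dr":[0,0,0],"fingers":1}

```text
time: 5.88
tool_pos: [0.5789, 0.1626, 0.1405]
tool_rot: [3.141, 0.0, 2.342]
contact_force: [-0.2, -1.3, -1.0]
opening: 0.0291
grip_force: 14.9
```

Request:
step_arm:
  increments:
    - {"delta_pos":[0,0,0],"dr":[0,0,0],"fingers":1}
    - {"delta_pos":[0,0,0],"dr":[0,0,0],"fingers":1}
    - {"delta_pos":[0,0,0],"dr":[0,0,0],"fingers":1}
    - {"delta_pos":[0,0,0],"dr":[0,0,0],"fingers":1}
    - {"delta_pos":[0,0,0],"dr":[0,0,0],"fingers":1}

```text
time: 6.5
tool_pos: [0.5795, 0.1599, 0.1397]
tool_rot: [-3.142, 0.0, 2.34]
contact_force: [-0.5, -0.8, -0.1]
opening: 0.029
grip_force: 14.9
```

```bash
python3 -c "
from h import *
delta([.5008,.2417,.14],2.346)
p=viewer.camera_params('wrist'); im=viewer.read_camera('wrist'); np.save('w3.npy',p)
cv2.imwrite('pics/w3.png',im[:,:,::-1])
def proj(X):
    c=np.linalg.inv(p['T'])@[*X,1]; x=c[:2]/c[2]; x=x*(1+p['k1']*x@x); return p['K'][:2,:2]@x+p['K'][:2,2]
for X in [(.563,.1778,.014),(.5008,.2417,.014),(.4393,.3047,.014)]: print(proj(X).round(1))"
```

```text
pos [0.5795 0.1599 0.1397] rot [-3.1415e+00  1.0000e-04  2.3398e+00] t 6.5 F [-0.5 -0.8 -0.1] open 0.02901956547248279 grip 14.893914089770988
delta cm [11.35  0.03 -0.03]
dr deg [-0.    0.   -0.35]
[322.5 163.8]
[322.3  59.3]
[321.8 -63. ]
```

View pics/w3.png

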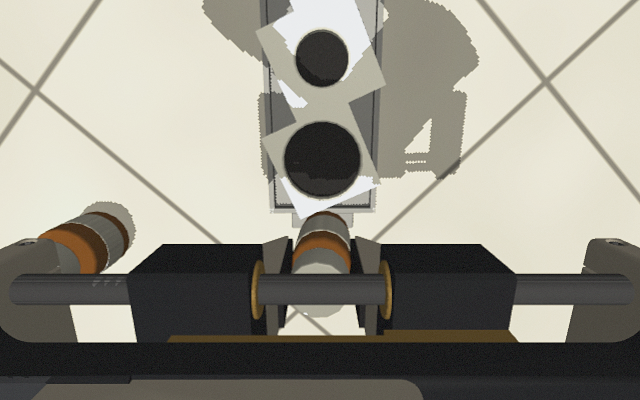

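Large bore at (322,160), small at (322,57); both within 2–3 mm of the top-view estimate.

Request:
step_arm:
  increments:
    - {"delta_pos":[3,0,0],"dr":[0,0,0],"fingers":1}
    - {"delta_pos":[6.5,0,0],"dr":[0,0,0],"fingers":1}
    - {"delta_pos":[9.5,0,0],"dr":[0,0,0],"fingers":1}
    - {"delta_pos":[11.5,0,0],"dr":[0,0,0],"fingers":1}
    - {"delta_pos":[11.5,0,0],"dr":[0,0,0],"fingers":1}

```text
time: 7.18
tool_pos: [0.4988, 0.2437, 0.1399]
tool_rot: [3.142, 0.0, 2.343]
contact_force: [0.2, -0.1, -0.3]
opening: 0.0291
grip_force: 14.9
```

Request:
step_arm:
  increments:
    - {"delta_pos":[0,0,2.5],"dr":[0,0,0],"fingers":1}
    - {"delta_pos":[0,0,5],"dr":[0,0,0],"fingers":1}
    - {"delta_pos":[0,0,7.5],"dr":[0,0,0],"fingers":1}
    - {"delta_pos":[0,0,9],"dr":[0,0,0],"fingers":1}
    - {"delta_pos":[0,0,10],"dr":[0,0,0],"fingers":1}

```text
time: 7.8
tool_pos: [0.4998, 0.2426, 0.0391]
tool_rot: [-3.141, 0.0, 2.34]
contact_force: [0.2, 0.5, -0.1]
opening: 0.0288
grip_force: 14.9
```

Request:
step_arm:
  increments:
    - {"delta_pos":[0,0,0.5],"dr":[0,0,0],"fingers":1}
    - {"delta_pos":[0,0,0.9],"dr":[0,0,0],"fingers":1}
    - {"delta_pos":[0,0,1.3],"dr":[0,0,0],"fingers":1}
    - {"delta_pos":[0,0,1.6],"dr":[0,0,0],"fingers":1}
    - {"delta_pos":[0,0,1.8],"dr":[0,0,0],"fingers":1}

```text
time: 8.43
tool_pos: [0.4993, 0.2431, 0.0216]
tool_rot: [3.142, 0.0, 2.341]
contact_force: [0.6, 0.3, -0.6]
opening: 0.0291
grip_force: 14.9
```

```bash
python3 -c "
from h import *
delta([.5,.2425,.0197],2.346)"
```

```text
pos [0.4993 0.2431 0.0216] rot [3.1415e+00 2.0000e-04 2.3409e+00] t 8.425 F [ 0.6  0.3 -0.6] open 0.029094260547888034 grip 14.893741278501693
delta cm [-0.09  0.01  0.19]
dr deg [ 0.    0.01 -0.29]
```

Request:
step_arm:
  increments:
    - {"delta_pos":[0,0,0.1],"dr":[0,0,0],"fingers":1}
    - {"delta_pos":[0,0,0.15],"dr":[0,0,0],"fingers":1}
    - {"delta_pos":[0,0,0.2],"dr":[0,0,0],"fingers":1}
    - {"delta_pos":[0,0,0.22],"dr":[0,0,0],"fingers":1}
    - {"delta_pos":[0,0,0.22],"dr":[0,0,0],"fingers":1}

```text
time: 9.05
tool_pos: [0.4994, 0.2431, 0.0196]
tool_rot: [3.141, 0.0, 2.341]
contact_force: [-0.1, 0.0, 0.6]
opening: 0.0294
grip_force: 14.9
```

Request:
step_arm:
  increments:
    - {"delta_pos":[0,0,0],"dr":[0,0,0],"fingers":0.34}
    - {"delta_pos":[0,0,0],"dr":[0,0,0],"fingers":0.3}
    - {"delta_pos":[0,0,0],"dr":[0,0,0],"fingers":0.2}
    - {"delta_pos":[0,0,0],"dr":[0,0,0],"fingers":0}
    - {"delta_pos":[0,0,0],"dr":[0,0,0],"fingers":-0.2}

```text
time: 9.68
tool_pos: [0.4992, 0.243, 0.0195]
tool_rot: [-3.141, 0.0, 2.341]
contact_force: [0.7, -0.1, -0.2]
opening: 0.051
grip_force: 0.0
```

```bash
python3 -c "
from h import *
delta([.581,-.2,.15],2.346)
im=viewer.read_camera('wrist')
cv2.imwrite('pics/w4.png',im[:,:,::-1])"
```

```text
pos [0.4992 0.243  0.0195] rot [-3.1415e+00  1.0000e-04  2.3408e+00] t 9.675 F [ 0.7 -0.1 -0.2] open 0.050996620514847366 grip 0.0
delta cm [-37.5  -24.97 -13.05]
dr deg [-0.01  0.   -0.3 ]
```

View pics/w4.png

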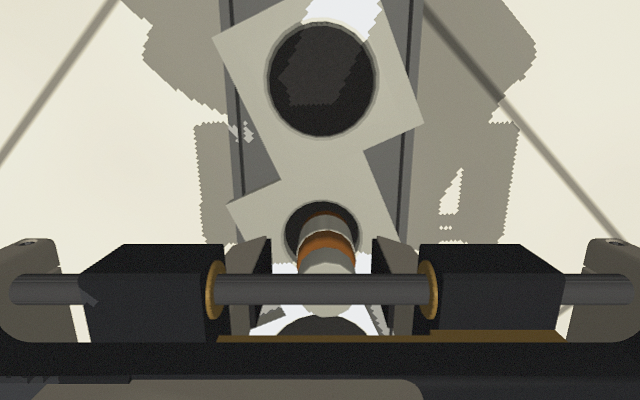

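The small bottle stands in the bore (322,235), with the medium bore ahead at (321,80). Next is the medium bottle.

Request:
step_arm:
  increments:
    - {"delta_pos":[0,0,-0.5],"dr":[0,0,0],"fingers":-0.4}
    - {"delta_pos":[0,0,-3],"dr":[0,0,0],"fingers":-0.6}
    - {"delta_pos":[0,0,-6],"dr":[0,0,0],"fingers":-0.8}
    - {"delta_pos":[0,0,-10],"dr":[0,0,0],"fingers":-1}
    - {"delta_pos":[0,0,-13],"dr":[0,0,0],"fingers":-1}

```text
time: 10.35
tool_pos: [0.4996, 0.2432, 0.1516]
tool_rot: [3.14, 0.001, 2.341]
contact_force: [0.2, 0.9, 0.4]
opening: 0.0915
grip_force: 0.0
```

Request:
step_arm:
  increments:
    - {"delta_pos":[-4,-3,0],"dr":[0,0,0],"fingers":-1}
    - {"delta_pos":[-8,-6,0],"dr":[0,0,0],"fingers":-1}
    - {"delta_pos":[-12,-9,0],"dr":[0,0,0],"fingers":-1}
    - {"delta_pos":[-16,-12,0],"dr":[0,0,0],"fingers":-1}
    - {"delta_pos":[-20,-15,0],"dr":[0,0,0],"fingers":-1}

```text
time: 10.98
tool_pos: [0.5309, -0.0066, 0.15]
tool_rot: [3.141, 0.001, 2.341]
contact_force: [0.2, 1.0, 0.3]
opening: 0.0917
grip_force: 0.0
```

Request:
step_arm:
  increments:
    - {"delta_pos":[-4,-2.5,0],"dr":[0,0,0],"fingers":-1}
    - {"delta_pos":[-8,-5,0],"dr":[0,0,0],"fingers":-1}
    - {"delta_pos":[-12,-7.5,0],"dr":[0,0,0],"fingers":-1}
    - {"delta_pos":[-17.5,-10,0],"dr":[0,0,0],"fingers":-1}
    - {"delta_pos":[-17.5,-10,0],"dr":[0,0,0],"fingers":-1}

```text
time: 11.6
tool_pos: [0.5813, -0.2042, 0.1493]
tool_rot: [-3.141, 0.002, 2.336]
contact_force: [0.2, 1.1, 0.0]
opening: 0.092
grip_force: 0.0
```

```bash
python3 -c "
from h import *
delta([.5815,-.2,.019],2.34)
p=viewer.camera_params('wrist'); im=viewer.read_camera('wrist')
cv2.imwrite('pics/w5.png',im[:,:,::-1])"
```

```text
pos [ 0.5813 -0.2042  0.1493] rot [-3.1413e+00  1.5000e-03  2.3363e+00] t 11.6 F [0.2 1.1 0. ] open 0.091995686474463 grip 0.0
delta cm [ 0.31  0.31 13.03]
dr deg [-0.02  0.09 -0.21]
```

View pics/w5.png

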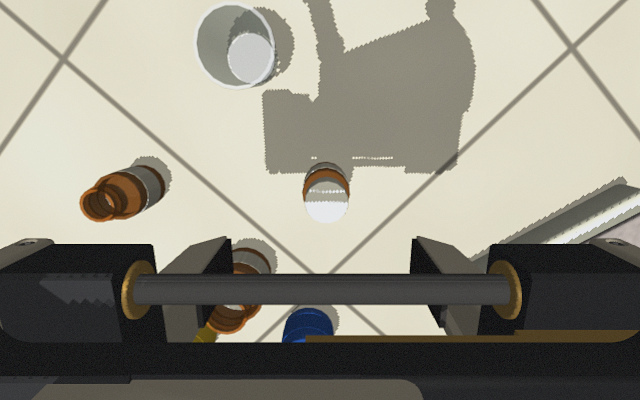

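```bash
python3 -c "
from h import *
p=viewer.camera_params('wrist'); im=viewer.read_camera('wrist')
hs=cv2.cvtColor(im,cv2.COLOR_RGB2HSV); m=(hs[...,1]<20)&(hs[...,2]>170)
c,a=blob(None,(327,205),m,26); print(c,a,at(p,c,.077),at(p,(327,203),.077))
delta([.5815,-.2,.019],2.34)"
```

```text
[324.53477765 211.95324971] 877 [ 0.58593756 -0.20423012  0.077     ] [ 0.58221729 -0.19761227  0.077     ]
pos [ 0.5804 -0.2003  0.1492] rot [-3.1415e+00 -1.0000e-03  2.3395e+00] t 11.7 F [ 0.2  0.4 -0.3] open 0.0916780054426775 grip 0.0
delta cm [-0.06  0.1  13.02]
dr deg [-0.   -0.06 -0.03]
```

Request:
step_arm:
  increments:
    - {"delta_pos":[0,0.1,3],"dr":[0,0,0],"fingers":-1}
    - {"delta_pos":[0,0.1,7],"dr":[0,0,0],"fingers":-1}
    - {"delta_pos":[0,0.1,10],"dr":[0,0,0],"fingers":-1}
    - {"delta_pos":[0,0.1,12.5],"dr":[0,0,0],"fingers":-1}
    - {"delta_pos":[0,0.1,13],"dr":[0,0,0],"fingers":-1}

```text
time: 12.32
tool_pos: [0.5804, -0.1974, 0.0183]
tool_rot: [-3.141, -0.003, 2.342]
contact_force: [-0.3, 0.7, 0.9]
opening: 0.092
grip_force: 0.0
```

Request:
step_arm:
  increments:
    - {"delta_pos":[0,0,0],"dr":[0,0,0],"fingers":-0.6}
    - {"delta_pos":[0,0,0],"dr":[0,0,0],"fingers":-0.3}
    - {"delta_pos":[0,0,0],"dr":[0,0,0],"fingers":0}
    - {"delta_pos":[0,0,0],"dr":[0,0,0],"fingers":0.1}
    - {"delta_pos":[0,0,0],"dr":[0,0,0],"fingers":0.2}
  newtons: 18

```text
time: 12.95
tool_pos: [0.5816, -0.1996, 0.0197]
tool_rot: [3.142, 0.0, 2.341]
contact_force: [-0.4, -0.8, 0.7]
opening: 0.0464
grip_force: 0.0
```

Request:
step_arm:
  increments:
    - {"delta_pos":[0,0,0],"dr":[0,0,0],"fingers":1}
    - {"delta_pos":[0,0,0],"dr":[0,0,0],"fingers":1}
    - {"delta_pos":[0,0,0],"dr":[0,0,0],"fingers":1}
    - {"delta_pos":[0,0,0],"dr":[0,0,0],"fingers":1}
    - {"delta_pos":[0,0,0],"dr":[0,0,0],"fingers":1}

```text
time: 13.58
tool_pos: [0.5816, -0.1996, 0.0196]
tool_rot: [3.142, 0.0, 2.341]
contact_force: [0.4, 1.0, 1.2]
opening: 0.0408
grip_force: 18.0
```

```bash
python3 -c "
from h import *
delta([.4385,.3055,.149],2.34)
viewer
p=viewer.camera_params('wrist'); im=viewer.read_camera('wrist')
cv2.imwrite('pics/w6.png',im[:,:,::-1])"
```

```text
pos [ 0.5816 -0.1996  0.0196] rot [3.1416e+00 3.0000e-04 2.3408e+00] t 13.575 F [0.4 1.  1.2] open 0.04081129812210141 grip 18.000555904582143
delta cm [ 46.22  24.88 -12.95]
dr deg [0.   0.02 0.04]
```

View pics/w6.png

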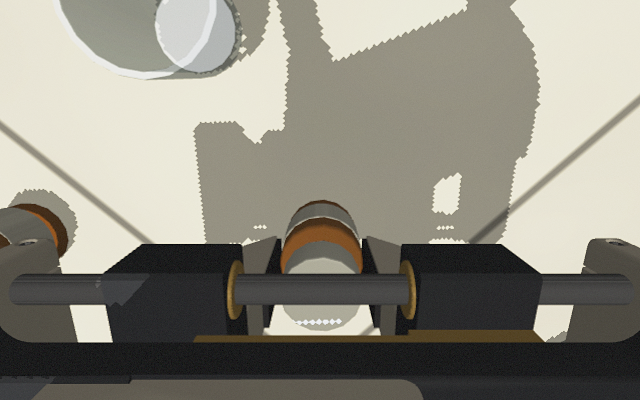

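The medium bottle is gripped at (320,260). I'll lift and carry it.

Request:
step_arm:
  increments:
    - {"delta_pos":[0,0,-1],"dr":[0,0,0],"fingers":1}
    - {"delta_pos":[0,0,-3.5],"dr":[0,0,0],"fingers":1}
    - {"delta_pos":[0,0,-6.5],"dr":[0,0,0],"fingers":1}
    - {"delta_pos":[0,0,-9.5],"dr":[0,0,0],"fingers":1}
    - {"delta_pos":[0,0,-13],"dr":[0,0,0],"fingers":1}

```text
time: 14.25
tool_pos: [0.581, -0.1994, 0.1505]
tool_rot: [-3.141, -0.001, 2.341]
contact_force: [0.0, -0.3, -0.0]
opening: 0.0406
grip_force: 18.0
```

Request:
step_arm:
  increments:
    - {"delta_pos":[3,2,0],"dr":[0,0,0],"fingers":1}
    - {"delta_pos":[7,4.5,0],"dr":[0,0,0],"fingers":1}
    - {"delta_pos":[11,7.5,0],"dr":[0,0,0],"fingers":1}
    - {"delta_pos":[15,10,0],"dr":[0,0,0],"fingers":1}
    - {"delta_pos":[19,12.5,0],"dr":[0,0,0],"fingers":1}

```text
time: 14.88
tool_pos: [0.5384, 0.0253, 0.15]
tool_rot: [3.142, 0.0, 2.341]
contact_force: [0.0, -0.4, -1.4]
opening: 0.041
grip_force: 18.0
```

Request:
step_arm:
  increments:
    - {"delta_pos":[4,3,0],"dr":[0,0,0],"fingers":1}
    - {"delta_pos":[8,6,0],"dr":[0,0,0],"fingers":1}
    - {"delta_pos":[12,9,0],"dr":[0,0,0],"fingers":1}
    - {"delta_pos":[15,11.5,0],"dr":[0,0,0],"fingers":1}
    - {"delta_pos":[17,12.4,0],"dr":[0,0,0],"fingers":1}

```text
time: 15.5
tool_pos: [0.5092, 0.2342, 0.1498]
tool_rot: [3.141, 0.0, 2.343]
contact_force: [1.0, -1.1, -1.1]
opening: 0.0406
grip_force: 18.0
```

Request:
step_arm:
  increments:
    - {"delta_pos":[0,0,0],"dr":[0,0,0],"fingers":1}
    - {"delta_pos":[0,0,0],"dr":[0,0,0],"fingers":1}
    - {"delta_pos":[0,0,0],"dr":[0,0,0],"fingers":1}
    - {"delta_pos":[0,0,0],"dr":[0,0,0],"fingers":1}
    - {"delta_pos":[0,0,0],"dr":[0,0,0],"fingers":1}

```text
time: 16.12
tool_pos: [0.5099, 0.2318, 0.1495]
tool_rot: [-3.142, 0.0, 2.34]
contact_force: [0.5, 0.2, -0.4]
opening: 0.0408
grip_force: 18.0
```

```bash
python3 -c "
from h import *
p=viewer.camera_params('wrist'); im=viewer.read_camera('wrist')
m=im.astype(int).sum(2)<200
delta([.4385,.3055,.0226],2.34)
c=np.linalg.inv(p['T'])@[.4385,.3055,.010,1]; uv=(p['K']@(c[:3]/c[2]))[:2]
print(uv); c,a=blob(None,tuple(int(t) for t in uv),m,50); print(c,a,at(p,c,.010))
c,a=blob(None,(321,80),cv2.imread('pics/w4.png').astype(int).sum(2)<200,65); print(c,a)
"
```

```text
pos [0.5098 0.232  0.1495] rot [-3.1415e+00  1.0000e-04  2.3403e+00] t 16.175 F [-0.2  0.9 -0.8] open 0.0404374042033945 grip 17.99918005708605
delta cm [ 1.025e+01 -1.000e-02  1.269e+01]
dr deg [-0.01  0.01  0.01]
[321.75649665  74.73562359]
[320.99695029  74.5757853 ] 3279 [0.43793262 0.30510607 0.01      ]
[320.98482015  80.59091409] 9091
```

Request:
step_arm:
  increments:
    - {"delta_pos":[3,0,0],"dr":[0,0,0],"fingers":1}
    - {"delta_pos":[6,0,0],"dr":[0,0,0],"fingers":1}
    - {"delta_pos":[8.5,0,0],"dr":[0,0,0],"fingers":1}
    - {"delta_pos":[10.3,0,0],"dr":[0,0,0],"fingers":1}
    - {"delta_pos":[10.3,0,0],"dr":[0,0,0],"fingers":1}

```text
time: 16.8
tool_pos: [0.4375, 0.3068, 0.1496]
tool_rot: [3.142, 0.0, 2.342]
contact_force: [0.1, -0.8, -0.9]
opening: 0.0411
grip_force: 18.0
```

Request:
step_arm:
  increments:
    - {"delta_pos":[0,0,2.5],"dr":[0,0,0],"fingers":1}
    - {"delta_pos":[0,0,5],"dr":[0,0,0],"fingers":1}
    - {"delta_pos":[0,0,7.5],"dr":[0,0,0],"fingers":1}
    - {"delta_pos":[0,0,9.5],"dr":[0,0,0],"fingers":1}
    - {"delta_pos":[0,0,10.7],"dr":[0,0,0],"fingers":1}

```text
time: 17.42
tool_pos: [0.4384, 0.3054, 0.0414]
tool_rot: [-3.141, 0.0, 2.34]
contact_force: [0.5, 0.4, -1.2]
opening: 0.0409
grip_force: 18.0
```

Request:
step_arm:
  increments:
    - {"delta_pos":[0,0,0.5],"dr":[0,0,0],"fingers":1}
    - {"delta_pos":[0,0,0.9],"dr":[0,0,0],"fingers":1}
    - {"delta_pos":[0,0,1.3],"dr":[0,0,0],"fingers":1}
    - {"delta_pos":[0,0,1.6],"dr":[0,0,0],"fingers":1}
    - {"delta_pos":[0,0,1.8],"dr":[0,0,0],"fingers":1}

```text
time: 18.05
tool_pos: [0.4381, 0.3063, 0.0245]
tool_rot: [3.141, 0.0, 2.341]
contact_force: [0.1, 0.1, -0.6]
opening: 0.041
grip_force: 18.0
```

Request:
step_arm:
  increments:
    - {"delta_pos":[0,0,0.05],"dr":[0,0,0],"fingers":1}
    - {"delta_pos":[0,0,0.1],"dr":[0,0,0],"fingers":1}
    - {"delta_pos":[0,0,0.15],"dr":[0,0,0],"fingers":1}
    - {"delta_pos":[0,0,0.19],"dr":[0,0,0],"fingers":1}
    - {"delta_pos":[0,0,0.19],"dr":[0,0,0],"fingers":1}

```text
time: 18.68
tool_pos: [0.4381, 0.3062, 0.0226]
tool_rot: [3.142, 0.0, 2.341]
contact_force: [0.4, -0.6, -0.6]
opening: 0.0408
grip_force: 18.0
```

Request:
step_arm:
  increments:
    - {"delta_pos":[0,0,0.03],"dr":[0,0,0],"fingers":1}
    - {"delta_pos":[0,0,0.05],"dr":[0,0,0],"fingers":1}
    - {"delta_pos":[0,0,0.05],"dr":[0,0,0],"fingers":1}
    - {"delta_pos":[0,0,0.05],"dr":[0,0,0],"fingers":1}
    - {"delta_pos":[0,0,0.05],"dr":[0,0,0],"fingers":1}

```text
time: 19.3
tool_pos: [0.4382, 0.3063, 0.0225]
tool_rot: [3.141, 0.0, 2.341]
contact_force: [-0.6, -0.7, 5.3]
opening: 0.0406
grip_force: 18.0
```

Request:
step_arm:
  increments:
    - {"delta_pos":[0,0,0],"dr":[0,0,0],"fingers":0.1}
    - {"delta_pos":[0,0,0],"dr":[0,0,0],"fingers":0.05}
    - {"delta_pos":[0,0,0],"dr":[0,0,0],"fingers":0}
    - {"delta_pos":[0,0,0],"dr":[0,0,0],"fingers":-0.2}
    - {"delta_pos":[0,0,0],"dr":[0,0,0],"fingers":-0.5}

```text
time: 19.92
tool_pos: [0.438, 0.3062, 0.0219]
tool_rot: [-3.141, 0.0, 2.341]
contact_force: [-0.2, 0.4, -0.6]
opening: 0.0604
grip_force: 0.0
```

Request:
step_arm:
  increments:
    - {"delta_pos":[0,0,-0.5],"dr":[0,0,0],"fingers":-0.6}
    - {"delta_pos":[0,0,-3],"dr":[0,0,0],"fingers":-0.8}
    - {"delta_pos":[0,0,-6],"dr":[0,0,0],"fingers":-1}
    - {"delta_pos":[0,0,-10],"dr":[0,0,0],"fingers":-1}
    - {"delta_pos":[0,0,-14],"dr":[0,0,0],"fingers":-1}

```text
time: 20.55
tool_pos: [0.4379, 0.3061, 0.1636]
tool_rot: [3.142, 0.0, 2.341]
contact_force: [-0.2, -0.4, 1.0]
opening: 0.0922
grip_force: 0.0
```

```bash
python3 -c "
from h import *
delta([.4555,-.034,.16],2.34)"
```

```text
pos [0.4379 0.3061 0.1636] rot [3.1416e+00 1.0000e-04 2.3408e+00] t 20.55 F [-0.2 -0.4  1. ] open 0.0921863807293613 grip 0.0
delta cm [-25.65 -22.41   0.36]
dr deg [0.   0.01 0.05]
```

Request:
step_arm:
  increments:
    - {"delta_pos":[-3,-3,0],"dr":[0,0,0],"fingers":-1}
    - {"delta_pos":[-6.5,-6,0],"dr":[0,0,0],"fingers":-1}
    - {"delta_pos":[-10,-9,0],"dr":[0,0,0],"fingers":-1}
    - {"delta_pos":[-13.5,-12,0],"dr":[0,0,0],"fingers":-1}
    - {"delta_pos":[-17,-15,0],"dr":[0,0,0],"fingers":-1}

```text
time: 21.18
tool_pos: [0.4487, 0.0783, 0.1626]
tool_rot: [3.141, 0.001, 2.341]
contact_force: [0.9, -0.4, -0.0]
opening: 0.0915
grip_force: 0.0
```

Request:
step_arm:
  increments:
    - {"delta_pos":[-3,-3,0],"dr":[0,0,0],"fingers":-1}
    - {"delta_pos":[-6,-5.5,0],"dr":[0,0,0],"fingers":-1}
    - {"delta_pos":[-8.6,-7.4,0],"dr":[0,0,0],"fingers":-1}
    - {"delta_pos":[-8.6,-7.4,0],"dr":[0,0,0],"fingers":-1}
    - {"delta_pos":[-8.6,-7.4,0],"dr":[0,0,0],"fingers":-1}

```text
time: 21.8
tool_pos: [0.4552, -0.033, 0.1622]
tool_rot: [3.141, -0.0, 2.34]
contact_force: [0.1, -0.0, -0.4]
opening: 0.0917
grip_force: 0.0
```

Request:
step_arm:
  increments:
    - {"delta_pos":[0,0,0],"dr":[0,0,0],"fingers":-1}
    - {"delta_pos":[0,0,0],"dr":[0,0,0],"fingers":-1}
    - {"delta_pos":[0,0,0],"dr":[0,0,0],"fingers":-1}
    - {"delta_pos":[0,0,0],"dr":[0,0,0],"fingers":-1}
    - {"delta_pos":[0,0,0],"dr":[0,0,0],"fingers":-1}

```text
time: 22.42
tool_pos: [0.4554, -0.0334, 0.1621]
tool_rot: [-3.142, 0.0, 2.341]
contact_force: [0.5, -0.6, -0.7]
opening: 0.0918
grip_force: 0.0
```

```bash
python3 -c "
from h import *
delta([.4555,-.034,.023],2.34)
p=viewer.camera_params('wrist'); im=viewer.read_camera('wrist'); np.save('w7.npy',p)
cv2.imwrite('pics/w7.png',im[:,:,::-1])
c=np.linalg.inv(p['T'])@[.4555,-.034,.084,1]; print((p['K']@(c[:3]/c[2]))[:2])"
```

```text
pos [ 0.4554 -0.0334  0.1621] rot [-3.1415  0.      2.3408] t 22.425 F [ 0.5 -0.6 -0.7] open 0.09176716511922522 grip 0.0
delta cm [-0.05 -0.03 13.91]
dr deg [-0.    0.    0.05]
[321.42759557 203.90916312]
```

View pics/w7.png

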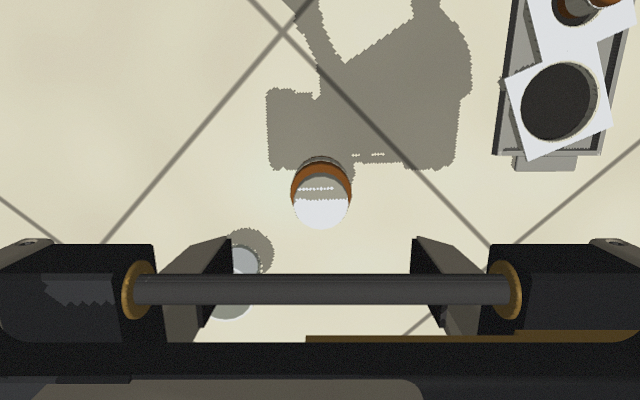

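Cap at (321,202) matches the estimate and the beaker is clear of the fingers. Next I'll grasp the large bottle.

Request:
step_arm:
  increments:
    - {"delta_pos":[0,0,3],"dr":[0,0,0],"fingers":-1}
    - {"delta_pos":[0,0,7],"dr":[0,0,0],"fingers":-1}
    - {"delta_pos":[0,0,10],"dr":[0,0,0],"fingers":-1}
    - {"delta_pos":[0,0,13],"dr":[0,0,0],"fingers":-1}
    - {"delta_pos":[0,0,13.8],"dr":[0,0,0],"fingers":-1}

```text
time: 23.1
tool_pos: [0.4544, -0.0333, 0.0227]
tool_rot: [-3.14, -0.003, 2.341]
contact_force: [-0.1, 0.8, -0.5]
opening: 0.0918
grip_force: 0.0
```

Request:
step_arm:
  increments:
    - {"delta_pos":[0,0,0],"dr":[0,0,0],"fingers":-0.6}
    - {"delta_pos":[0,0,0],"dr":[0,0,0],"fingers":-0.4}
    - {"delta_pos":[0,0,0],"dr":[0,0,0],"fingers":-0.3}
    - {"delta_pos":[0,0,0],"dr":[0,0,0],"fingers":-0.2}
    - {"delta_pos":[0,0,0],"dr":[0,0,0],"fingers":-0.1}
  newtons: 22

```text
time: 23.72
tool_pos: [0.4556, -0.0337, 0.0246]
tool_rot: [3.141, 0.001, 2.341]
contact_force: [-1.4, 0.3, 5.2]
opening: 0.0548
grip_force: 22.0
```

Request:
step_arm:
  increments:
    - {"delta_pos":[0,0,0],"dr":[0,0,0],"fingers":1}
    - {"delta_pos":[0,0,0],"dr":[0,0,0],"fingers":1}
    - {"delta_pos":[0,0,0],"dr":[0,0,0],"fingers":1}
    - {"delta_pos":[0,0,0],"dr":[0,0,0],"fingers":1}
    - {"delta_pos":[0,0,0],"dr":[0,0,0],"fingers":1}

```text
time: 24.35
tool_pos: [0.4556, -0.0337, 0.0246]
tool_rot: [3.141, 0.001, 2.341]
contact_force: [-1.2, -0.6, 5.4]
opening: 0.055
grip_force: 22.0
```

```bash
python3 -c "
from h import *
p=np.load('w7.npy',allow_pickle=True).item()
p3=np.load('w3.npy',allow_pickle=True).item()
m3=cv2.imread('pics/w3.png').astype(int).sum(2)<200; m=cv2.imread('pics/w7.png').astype(int).sum(2)<200
c,a=blob(None,(322,160),m3,50); print(c,a,at(p3,c,.01))
c,a=blob(None,(558,100),m,50); print(c,a,at(p,c,.01))
delta([.561,.1795,.163],2.34)"
```

```text
[321.80166779 158.96303809] 4437 [0.5598319  0.18017318 0.01      ]
[555.04314406 101.57178279] 4033 [0.55920139 0.17820363 0.01      ]
pos [ 0.4556 -0.0337  0.0246] rot [3.1415e+00 7.0000e-04 2.3409e+00] t 24.35 F [-1.2 -0.6  5.4] open 0.05495786463707413 grip 22.000776641070843
delta cm [  7.95  22.41 -13.84]
dr deg [0.01 0.04 0.05]
```

Request:
step_arm:
  increments:
    - {"delta_pos":[0,0,-1],"dr":[0,0,0],"fingers":1}
    - {"delta_pos":[0,0,-3.5],"dr":[0,0,0],"fingers":1}
    - {"delta_pos":[0,0,-6.5],"dr":[0,0,0],"fingers":1}
    - {"delta_pos":[0,0,-10],"dr":[0,0,0],"fingers":1}
    - {"delta_pos":[0,0,-13.8],"dr":[0,0,0],"fingers":1}

```text
time: 24.98
tool_pos: [0.4548, -0.0333, 0.1633]
tool_rot: [-3.141, -0.001, 2.341]
contact_force: [0.5, -1.1, -2.1]
opening: 0.055
grip_force: 22.0
```

Request:
step_arm:
  increments:
    - {"delta_pos":[0.5,3,0],"dr":[0,0,0],"fingers":1}
    - {"delta_pos":[1.5,7,0],"dr":[0,0,0],"fingers":1}
    - {"delta_pos":[3,11,0],"dr":[0,0,0],"fingers":1}
    - {"delta_pos":[4.5,14.5,0],"dr":[0,0,0],"fingers":1}
    - {"delta_pos":[6,18,0],"dr":[0,0,0],"fingers":1}

```text
time: 25.6
tool_pos: [0.5429, 0.1362, 0.1622]
tool_rot: [-3.141, -0.0, 2.341]
contact_force: [-0.1, -0.9, -3.0]
opening: 0.0549
grip_force: 22.0
```

Request:
step_arm:
  increments:
    - {"delta_pos":[1,2.5,0],"dr":[0,0,0],"fingers":1}
    - {"delta_pos":[1.9,4.4,0],"dr":[0,0,0],"fingers":1}
    - {"delta_pos":[1.9,4.4,0],"dr":[0,0,0],"fingers":1}
    - {"delta_pos":[1.9,4.4,0],"dr":[0,0,0],"fingers":1}
    - {"delta_pos":[1.9,4.4,0],"dr":[0,0,0],"fingers":1}

```text
time: 26.22
tool_pos: [0.561, 0.1783, 0.1622]
tool_rot: [-3.141, 0.0, 2.34]
contact_force: [-0.4, 0.5, -2.6]
opening: 0.0548
grip_force: 22.0
```

```bash
python3 -c "
from h import *
delta([.561,.1795,.0276],2.34)
im=viewer.read_camera('wrist')
cv2.imwrite('pics/w8.png',im[:,:,::-1])"
```

```text
pos [0.561  0.1783 0.1622] rot [-3.1412  0.      2.3399] t 26.225 F [-0.4  0.5 -2.6] open 0.054761127875058636 grip 21.999104730784893
delta cm [ 0.08  0.09 13.46]
dr deg [-0.03  0.   -0.  ]
```

View pics/w8.png

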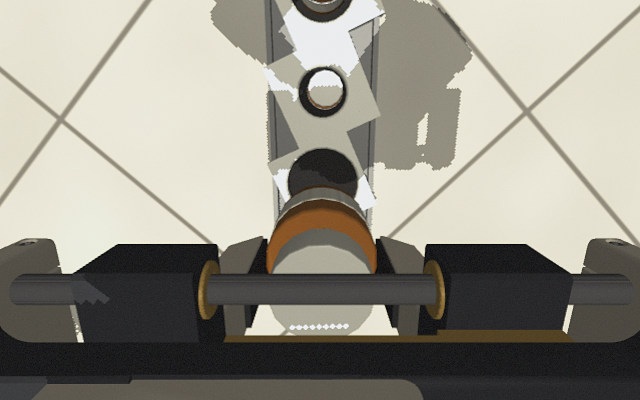

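The held large bottle (322,255) lines up with its bore. The small bottle is seated at (323,90).

Request:
step_arm:
  increments:
    - {"delta_pos":[0.05,0.05,2.5],"dr":[0,0,0],"fingers":1}
    - {"delta_pos":[0.05,0.05,5],"dr":[0,0,0],"fingers":1}
    - {"delta_pos":[0.05,0.05,7.5],"dr":[0,0,0],"fingers":1}
    - {"delta_pos":[0.05,0.05,9.5],"dr":[0,0,0],"fingers":1}
    - {"delta_pos":[0.05,0.05,11.3],"dr":[0,0,0],"fingers":1}

```text
time: 26.9
tool_pos: [0.5611, 0.1792, 0.0485]
tool_rot: [-3.141, -0.0, 2.34]
contact_force: [0.3, -0.3, -1.6]
opening: 0.0548
grip_force: 22.0
```

Request:
step_arm:
  increments:
    - {"delta_pos":[0,0,0.5],"dr":[0,0,0],"fingers":1}
    - {"delta_pos":[0,0,1],"dr":[0,0,0],"fingers":1}
    - {"delta_pos":[0,0,1.4],"dr":[0,0,0],"fingers":1}
    - {"delta_pos":[0,0,1.7],"dr":[0,0,0],"fingers":1}
    - {"delta_pos":[0,0,1.9],"dr":[0,0,0],"fingers":1}

```text
time: 27.52
tool_pos: [0.5613, 0.1799, 0.0302]
tool_rot: [3.141, 0.0, 2.341]
contact_force: [0.3, -0.4, -2.7]
opening: 0.0549
grip_force: 22.0
```

Request:
step_arm:
  increments:
    - {"delta_pos":[0,0,0.05],"dr":[0,0,0],"fingers":1}
    - {"delta_pos":[0,0,0.1],"dr":[0,0,0],"fingers":1}
    - {"delta_pos":[0,0,0.15],"dr":[0,0,0],"fingers":1}
    - {"delta_pos":[0,0,0.2],"dr":[0,0,0],"fingers":1}
    - {"delta_pos":[0,0,0.2],"dr":[0,0,0],"fingers":1}

```text
time: 28.15
tool_pos: [0.5612, 0.1798, 0.0281]
tool_rot: [-3.142, 0.0, 2.341]
contact_force: [-0.6, -0.2, -3.4]
opening: 0.0548
grip_force: 22.0
```

Request:
step_arm:
  increments:
    - {"delta_pos":[0,0,0.03],"dr":[0,0,0],"fingers":1}
    - {"delta_pos":[0,0,0.06],"dr":[0,0,0],"fingers":1}
    - {"delta_pos":[0,0,0.08],"dr":[0,0,0],"fingers":1}
    - {"delta_pos":[0,0,0.08],"dr":[0,0,0],"fingers":1}
    - {"delta_pos":[0,0,0.08],"dr":[0,0,0],"fingers":1}

```text
time: 28.78
tool_pos: [0.5613, 0.1799, 0.0277]
tool_rot: [3.141, 0.0, 2.341]
contact_force: [-3.2, -0.1, 3.9]
opening: 0.055
grip_force: 22.0
```

Request:
step_arm:
  increments:
    - {"delta_pos":[0,0,0],"dr":[0,0,0],"fingers":-0.22}
    - {"delta_pos":[0,0,0],"dr":[0,0,0],"fingers":-0.3}
    - {"delta_pos":[0,0,0],"dr":[0,0,0],"fingers":-0.5}
    - {"delta_pos":[0,0,0],"dr":[0,0,0],"fingers":-0.8}
    - {"delta_pos":[0,0,0],"dr":[0,0,0],"fingers":-0.9}

```text
time: 29.4
tool_pos: [0.5613, 0.1798, 0.0272]
tool_rot: [-3.141, 0.0, 2.341]
contact_force: [-0.3, 0.2, 0.2]
opening: 0.0839
grip_force: 0.0
```

Request:
step_arm:
  increments:
    - {"delta_pos":[0,0,-0.5],"dr":[0,0,0],"fingers":-1}
    - {"delta_pos":[0,0,-3],"dr":[0,0,0],"fingers":-1}
    - {"delta_pos":[0,0,-6],"dr":[0,0,0],"fingers":-1}
    - {"delta_pos":[0,0,-10],"dr":[0,0,0],"fingers":-1}
    - {"delta_pos":[0,0,-15],"dr":[0,0,0],"fingers":-1}

```text
time: 30.02
tool_pos: [0.5606, 0.1797, 0.1782]
tool_rot: [-3.14, -0.001, 2.341]
contact_force: [0.1, 0.7, 0.1]
opening: 0.0915
grip_force: 0.0
```

Request:
step_arm:
  increments:
    - {"delta_pos":[-3,-3,0],"dr":[0,0,0],"fingers":-1}
    - {"delta_pos":[-6,-6,0],"dr":[0,0,0],"fingers":-1}
    - {"delta_pos":[-9,-9,0],"dr":[0,0,0],"fingers":-1}
    - {"delta_pos":[-12,-12,0],"dr":[0,0,0],"fingers":-1}
    - {"delta_pos":[-12,-12,0],"dr":[0,0,0],"fingers":-1}

```text
time: 30.65
tool_pos: [0.5586, 0.0075, 0.1777]
tool_rot: [-3.141, 0.001, 2.337]
contact_force: [0.1, 1.1, -0.3]
opening: 0.0918
grip_force: 0.0
```

```bash
python3 -c "
from h import *
a=viewer.read_camera('scene')[100:320,100:500,::-1]
cv2.imwrite('pics/f.png',cv2.resize(a,None,fx=2,fy=2))
print(robot.observe()['tool_pos'])"
```

```text
[0.55864407 0.00913277 0.17765925]
```

View pics/f.png

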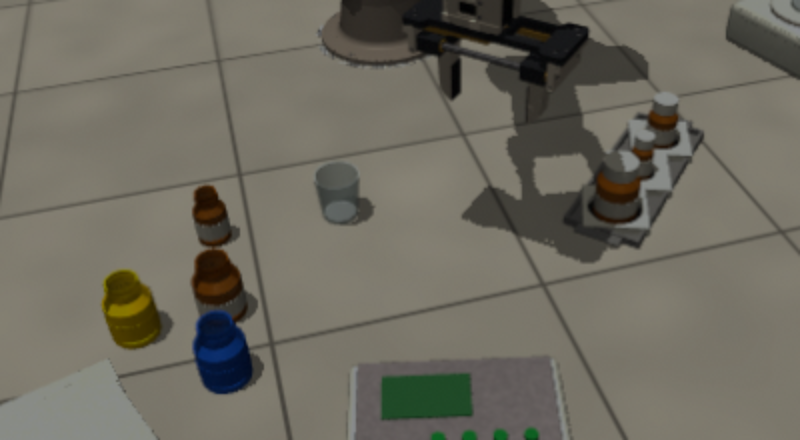

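The three capped bottles stand upright in their wells, at about (617,190), (645,155) and (663,120). The open bottles and the beaker are untouched, so I'm handing in.

```bash
python3 -c "
from cell import robot
print(robot.hand_in())"
```

```text
the job is handed in; nothing more can be done
None
```

The three capped bottles are upright in their matching wells, the open bottles and beaker were left standing where they were, and I handed the job in at about 31 s; no verdict was returned.

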